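# Slide a medicine tube home in the reader's V-groove

### The job

Take the amber tube with the white cap from the green tray, lay it in the open part of the reader's V-groove with its plain base towards the reader bridge and the stop pin, and let go of it there. Then slide it gently along the groove, under the bridge, until its base rests against the stop pin. Leave it lying in the groove and do not disturb the other things on the counter.

Things in the scene. Friction and masses are not known exactly. Their poses are not given: they have to be found in the camera images.
- tube: closed amber tube, flush white cap, paper label: a cylinder 34 mm in diameter, 110 mm long, about 120 g (varies). Origin at its middle on its axis; its y axis runs along the tube from base to cap. It starts lying on the tray's saddles, along the tray's y, base towards -y, middle within 12 mm of the tray's, its axis 40 mm above the counter
- tube_base (a point): centre of the tube's plain base face, 55 mm from its middle
- tube_cap (a point): centre of the flat outer face of the white cap, 55 mm from its middle
- tray: green slatted rest tray fixed to the counter, 90 mm (its x) by 150 mm (its y), rim 20 mm high. Origin at the centre of its underside, z up. Two V saddles, 24 to 36 mm either side of its middle, carry the tube; they are no wider than it and end 9.5 mm below its axis, so fingers reach past it on both sides
- station: white reader fixture fixed to the counter: plate 95 mm (its x) by 260 mm (its y), 10 mm thick. Origin at the centre of its underside, z up. An aluminium 90 degree V-groove runs along its y, from -97 to +125 mm. A tube in it has its axis 50 mm above the counter; the flanks end 9.5 mm below that axis and are 35 mm wide overall, so the tube's sides and ends stand clear
- stop (a point): where the middle of the tube's base comes to rest against the stop pin, on the tube's axis, at y = -100 mm in the station. The pin, at the groove's -y end, is a steel upright 12 mm thick with a red ball on top; it is buffered: gives back 1 mm for each 3 N, at most 6 mm, and returns
- load_mid (a point): middle of the open part of the groove, on the axis of a tube lying there, at y = +50 mm in the station: a tube laid with its middle here has its base 30 mm short of the bridge
- bridge_mouth (a point): point on the tube's axis in the bridge's open face, y = -35 mm in the station. The white bridge (reader head) covers the groove from here to y = -91 mm: 84 mm wide, top 91 mm above the counter, opening 64 mm wide, ceiling 76 mm above the counter. When home, the tube's cap end still sticks out 45 mm
- vial_a: bystander: small amber vial with a blue cap, standing, 36 mm across, 70 mm high; origin at the centre of its foot
- vial_b: bystander: another such vial
- pill_bottle: bystander: white pill bottle with a yellow label, 60 mm across, 105 mm high; origin at the centre of its foot
- cup: bystander: white cup, 72 mm across, 85 mm high; origin at the centre of its foot
- label_roll: bystander: roll of white labels lying flat, 80 mm across, 35 mm high; origin at the centre of its underside
- spatula: bystander: blue-handled counting spatula lying flat, 190 mm long
There are look-alikes about, which are no part of the job. Leave any pink or purple look-alike of the tube alone.

How it is judged:
By the outcome, as a careful person would: the job done as asked, in the order asked, and still so for the second after the job is handed in, with the robot touching nothing.
It also fails if it takes over 58 s, if anything falls off the work surface, if the arm or the gripper's body presses on something with over 40 N, if the wrist force passes 120 N, or if a joint passes its speed limit or range.

### The arm

A 6-joint arm with a two-finger parallel gripper is mounted at the origin on the work surface. World frame = base frame: x ahead of the robot, y to its left, z up, the work surface at z = 0. Lengths are in mm, angles in degrees, forces in N, time in s.
With the tool pointing down it reaches from about 400 to 925 mm from the base axis. Payload 3.4 kg.
Tool frame: the origin (TCP) lies midway between the tips of the shut fingers; the grasp point (between the pads) lies 19 mm behind it (arm.tcp_to_grasp is the z of the grasp point in the tool frame, in mm); z points along the fingers, y is the line along which they close (so a half turn about z gives the same grasp; the last joint's range is limited). The gripper opens to 85 mm and grips with 20 to 120 N. Pads are 22 mm wide; open, the fingers measure 114 mm over their backs; the gripper's body (76 mm by 85 mm) begins 54 mm behind the grasp point. The pads swing forward as they close: fully open they stand 13 mm farther back than shut.
Start: joints at [-72.737, 17.578, 86.31, -0, 76.112, -4.211], TCP at [210.476, -535.099, 231.305] pointing down, gripper open.
Joint ranges: [-179.03, 179.03], [-60, 130.46], [8.19, 133.38], [-81.62, 261.62], [5.75, 156.47], [-153.77, 153.77]. Speed limits (degrees/s): [147.25, 147.25, 180, 180, 180, 180].

### API

Orientations are given as [roll, pitch, yaw] about the fixed x, y, z axes, in that order (R = Rz(yaw) Ry(pitch) Rx(roll)).
In Python, from cell import arm, eyes, spot_in, regions_of gives the robot as it stands. The module is installed in compiled form; this text tells all that it offers.
- The arm moves only by the tool jog_arm, never from a script. Its argument "commands" is a list of rows, each a list of 2 entries, a list of its own where there are three numbers: the shift along the world's x, y, z in m, then the turn about the world's z in units of 10 degrees (1.0 is 10 degrees). A call has 1 to 10 rows; each row is the pose to reach, as a shift and turn from the pose commanded when the call began; what a row does not reach only later rows make up. A row lasts 1/8 s, in which the tool goes at most 62.5 mm and 10.7 degrees, less where a joint would pass 70% of its speed; a pose out of reach is approached as far as the arm can. A call with a gripper value outside its range is refused whole. "hand" is the opening, from -1 (shut) to 1 (fully open), set as the call begins (left out, the last holds). The fingers move at their own pace and stop on an object; "force" is the grip in N (left out, the last holds). Time passes only in rows, so rows that repeat a pose let the fingers close. It gives the time, the measured TCP pose, the force, the opening and the grip force at its end, in the units of the state.
- arm.state(): the state, without advancing time (a new reading comes with each control period).
- eyes.get_image(name): name is "side" or "top" or "wrist"; returns the picture (400x640x3 uint8, blue, green, red); there is no depth.
- eyes.calibration(name): a dict with "camera_matrix" (3x3 intrinsics, pixels), "extrinsics" (4x4, takes a point from world to camera coordinates). Camera axes: x right, y down, z forward; pixel columns grow to the right and rows downward; lengths in mm; the calibration is good to about 2 mm. A picture is of the moment at which its call begins: read the wrist's pose just before it. calibration takes no time and is no camera call; for the wrist camera it gives the pose at the moment of the call.
- arm.close_job(): hands the job in; it is judged then, once.
Trained networks look in the newest picture that a camera, given by its name, has taken for a name from the list of things; names that differ only in an ending like _2 or _b are one class to them, and where a whole thing is asked for, a point or a joint stands for the part that bears it (a point fixed in the world has none). Each returns a list of dicts, best first, with "p" (0 to 1); they miss things now and then, are a little off and sometimes report something else, mostly with a low value. They report only what shows in the picture. A call takes as long as a camera call. They do not tell look-alikes from the thing itself.
- spot_in(target, camera): "box" ([left, top, width, height] in pixels, round what is visible of it).
- regions_of(target, camera): "region" (400x640 bool, what is visible of it) and "box" ([left, top, width, height] in pixels, round what is visible of it).
The state is a dict: "time": time; "qpos": joint angles; "joint_velocities": joint speeds; "joint_efforts": joint torques, N m; "tcp_pos": TCP position; "tool_rot": TCP orientation; "wrist_force": force on the tool from outside, world axes, zero at the start; "ft_torque": the same for the moment, N m; "finger_gap": finger opening in mm; "finger_force": force on a finger pad.
Only numpy, scipy, OpenCV 4.12 (cv2) and the standard library are available. Lean on these libraries where they do the work, as an engineer would, in place of code of your own. Each camera call takes 0.05 s, during which the arm holds its last target. There are 200 camera calls.

## Working session

There is one attempt and no reset: what is moved stays moved. The work goes in short steps, Python scripts to look and compute and a tool call to move; the robot and the scene stay as the last step left them, time stands still between calls to the robot, and variables do not carry over. Pictures are saved under pics/ and viewed, at most 10 in all, crops included, and the job is handed in when it is done.

Besides the shell and the picture viewer there is one more tool, called after "Request:" by a JSON object that holds its "name" and its "arguments". jog_arm: Moves the arm, as the interface text tells. Its arguments: {"type":"object","properties":{"commands":{"type":"array"},"hand":{"type":"number"},"force":{"type":"number"}},"required":["commands"]}

```bash
mkdir -p pics
cat > h.py <<'E'
from cell import arm, eyes, spot_in, regions_of
import numpy as np, cv2
def ray(cam,u,v,z,c=None):
    c=c or eyes.calibration(cam);K=np.array(c["camera_matrix"]);T=np.array(c["extrinsics"])
    R,t=T[:3,:3],T[:3,3];o=-R.T@t;d=R.T@np.linalg.inv(K)@[u,v,1]
    return (o+d*(z-o[2])/d[2]).round(1)
def proj(cam,p,c=None):
    c=c or eyes.calibration(cam);K=np.array(c["camera_matrix"]);T=np.array(c["extrinsics"])
    q=K@(T[:3,:3]@np.array(p,float)+T[:3,3]);return (q[:2]/q[2]).round(1)
E
python3 - <<'E'
from h import *
print(arm.state())
for c in("top","side"):
    cv2.imwrite(f"pics/{c}0.png",eyes.get_image(c))
    for n in("tube","tray","station","tube_cap","stop"):
        for r in regions_of(n,c)[:3]:
            ys,xs=np.nonzero(r["region"]);
            print(c,n,round(r["p"],2),r["box"],[np.round(a) for a in cv2.minAreaRect(np.c_[xs,ys].astype(np.float32))])
    T=np.array(eyes.calibration(c)["extrinsics"]);print(c,-T[:3,:3].T@T[:3,3])
E
```

```text
{'time': 0.0, 'qpos': array([-7.27362484e+01,  1.76223118e+01,  8.63853973e+01,  2.13121239e-03,
        7.61111713e+01, -4.21083798e+00]), 'joint_velocities': array([ 0.06820543, -0.05150852, -0.13505987, -0.03644427, -0.01868447,
        0.03257435]), 'joint_efforts': array([ 9.58578457e-04, -4.57548022e+01, -2.51916468e+01,  2.30842579e-04,
        1.32403336e-02, -1.92260437e-06]), 'tcp_pos': array([ 210.28158613, -534.40144018,  230.37060884]), 'tool_rot': array([-1.79881592e+02, -1.07912641e-02,  2.14740647e+01]), 'wrist_force': array([-0.45055037, -1.09531541,  0.30508894]), 'ft_torque': array([-0.00827746,  0.01149728, -0.00301388]), 'finger_force': 0.0, 'finger_gap': 85.00756592929594}
top tube 0.85 [219.5, 265.8, 38.6, 37.3] [array([239., 285.]), array([13., 43.]), np.float64(53.0)]
top tube 0.8 [209.7, 220.0, 43.8, 13.8] [array([230., 226.]), array([13., 43.]), np.float64(80.0)]
top tube 0.56 [139.8, 194.7, 46.6, 18.1] [array([162., 203.]), array([14., 44.]), np.float64(75.0)]
top tray 0.9 [200.3, 209.0, 57.9, 35.7] [array([228., 227.]), array([33., 56.]), np.float64(80.0)
[... 1335 characters left out ...]
([40., 53.]), np.float64(6.0)]
side station 0.7 [296.2, 134.9, 65.7, 76.8] [array([329., 173.]), array([39., 82.]), np.float64(37.0)]
side station 0.34 [302.1, 141.7, 11.3, 24.7] [array([306., 154.]), array([22., 11.]), np.float64(90.0)]
side tube_cap 0.73 [263.3, 299.8, 15.4, 39.6] [array([272., 318.]), array([16., 41.]), np.float64(6.0)]
side tube_cap 0.72 [314.7, 238.5, 18.4, 44.1] [array([323., 261.]), array([15., 42.]), np.float64(5.0)]
side tube_cap 0.58 [376.3, 253.7, 33.0, 38.6] [array([391., 273.]), array([44., 15.]), np.float64(56.0)]
side stop 0.81 [298.4, 133.7, 62.1, 75.1] [array([329., 173.]), array([39., 82.]), np.float64(36.0)]
side [ 246.09112754 1044.61967107  864.12153981]
```

Run:
```python
from h import *
a=cv2.imread("pics/top0.png");cv2.imwrite("pics/top1.png",cv2.resize(a[130:320,120:500],(780,390),interpolation=cv2.INTER_CUBIC))
for n,u,v,z in [("tube",230,226,45),("tube2",162,203,45),("tube3",239,285,30),("tray",228,227,15),("st",367,196,30)]: print(n,ray("top",u,v,z))
```

```text
tube [482.6 239.3  45. ]
tube2 [542.7 421.9  45. ]
tube3 [324.9 214.4  30. ]
tray [479.8 249.7  15. ]
st [ 567.  -130.1   30. ]
```

View pics/top1.png

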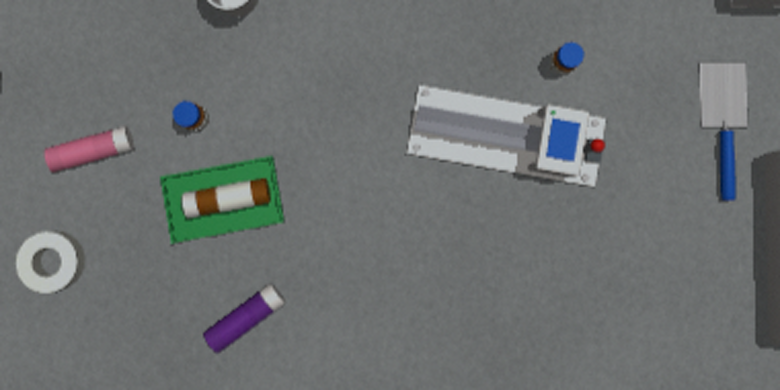

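View pics/side0.png

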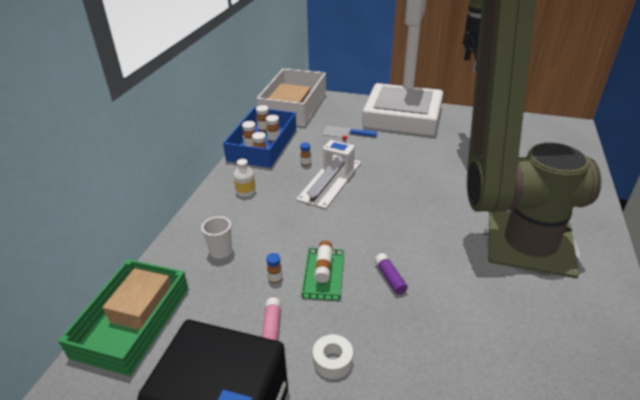

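Amber tube in the tray: cap at the left of the crop (190,205), base at (265,191). The station's pin is the red ball at (598,146), so both bases face roughly -y. The pink (88,150) and purple (243,318) look-alikes stay put. I'll move above the station first for a close look on the way.

Request:
{"name": "jog_arm", "arguments": {"commands": [[[0.05, 0.05, 0.03], 0.8], [[0.35, 0.4, 0.12], 6.0], [[0.35, 0.4, 0.12], 6.0], [[0.35, 0.4, 0.12], 6.0], [[0.35, 0.4, 0.12], 6.0], [[0.35, 0.4, 0.12], 6.0], [[0.35, 0.4, 0.12], 6.0], [[0.35, 0.4, 0.12], 6.0], [[0.35, 0.4, 0.12], 6.0], [[0.35, 0.4, 0.12], 6.0]], "hand": 1}}

```text
time: 1.85
tcp_pos: [562.7, -132.5, 351.8]
tool_rot: [179.9, -0.0, 81.7]
wrist_force: [0.4, -1.0, -0.0]
finger_gap: 85.6
finger_force: 0.0
```

Request:
{"name": "jog_arm", "arguments": {"commands": [[[0, 0, 0], 0], [[0, 0, 0], 0]]}}

```text
time: 2.1
tcp_pos: [559.5, -136.1, 351.0]
tool_rot: [-179.9, 0.0, 81.4]
wrist_force: [1.1, 0.1, -0.3]
finger_gap: 85.4
finger_force: 0.0
```

```bash
cat > look.py <<'E'
from h import *
import sys,pickle
s=arm.state();c=eyes.calibration("wrist");im=eyes.get_image("wrist");n=sys.argv[1]
cv2.imwrite(f"pics/{n}.png",im);pickle.dump(c,open(n+".pkl","wb"))
print(s["time"],s["tcp_pos"],s["tool_rot"],s["finger_gap"],s["wrist_force"])
T=np.array(c["extrinsics"]);print("cam",-T[:3,:3].T@T[:3,3],T[2,:3])
for t in sys.argv[2:]:
    for r in regions_of(t,"wrist")[:2]:
        ys,xs=np.nonzero(r["region"]);print(t,round(r["p"],2),r["box"],[np.round(a,1) for a in cv2.minAreaRect(np.c_[xs,ys].astype(np.float32))])
E
python3 look.py w1 station stop
```

```text
2.1 [ 559.47084173 -136.07497679  350.97916056] [-1.79941419e+02  1.69491882e-02  8.13844216e+01] 85.36178797015071 [ 1.09797087  0.06135939 -0.348797  ]
cam [570.02579684 -70.42059364 493.13330561] [-0.04033839 -0.26091651 -0.96451822]
station 0.94 [296.5, 80.9, 63.5, 170.5] [array([327.5, 165. ]), array([168.,  61.]), np.float64(90.0)]
stop 0.77 [298.2, 79.0, 59.8, 169.5] [array([327.5, 164. ]), array([168.,  59.]), np.float64(90.0)]
```

View pics/w1.png

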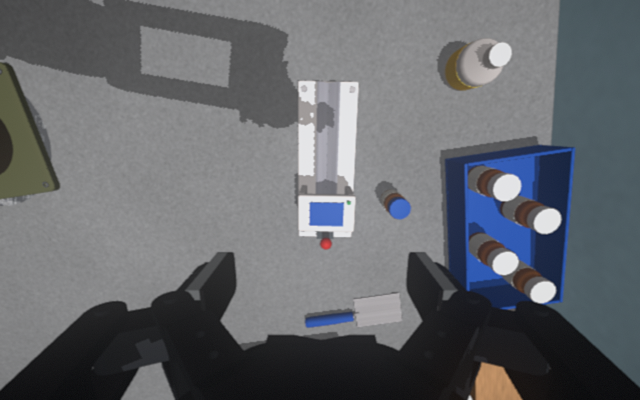

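The picture shows the station upright in view: plate top corners (299,82) and (358,82), groove edges about 317–340, bridge at rows 195–238, and the red ball at (326,244). The -y end is down.

Run:
```python
from h import *
import pickle
c=pickle.load(open("w1.pkl","rb"))
a=cv2.imread("pics/w1.png");cv2.imwrite("pics/w1c.png",cv2.resize(a[70:260,280:380],(400,760)[:2] if 0 else (315,600),interpolation=cv2.INTER_CUBIC))
for n,u,v,z in [("cornL",299,81.5,10),("cornR",358.5,81.5,10),("gr far",327.5,84,35),("ball",326,244,95)]: print(n,ray("w",u,v,z,c))
# fit: project model of station for a guess
def model(x,y,yaw):
    r=np.radians(yaw);R=np.array([[np.cos(r),-np.sin(r)],[np.sin(r),np.cos(r)]])
    P=[(-47.5,130,10),(47.5,130,10),(-47.5,-130,10),(47.5,-130,10),(-42,-35,91),(42,-35,91),(-42,-91,91),(42,-91,91),(0,125,40),(0,-30,40)]
    return [(*(R@p[:2]+[x,y]),p[2]) for p in P]
for cam,cc in(("w",c),("top",None)):
  for y in [(567,-130,-8.2)]: print(cam,[proj(cam,p,cc).tolist() for p in model(*y)])
```

```text
cornL [546.5   5.5  10. ]
cornR [638.3  -8.4  10. ]
gr far [588.9  -8.1  35. ]
ball [ 552.4 -235.3   95. ]
w [[294.0, 82.4], [354.8, 81.9], [298.6, 238.1], [351.3, 237.8], [296.3, 197.1], [354.6, 196.7], [297.5, 233.6], [353.7, 233.2], [324.6, 82.6], [325.0, 186.6]]
top [[317.3, 206.4], [322.4, 172.6], [409.9, 220.4], [414.5, 186.7], [380.9, 212.4], [385.3, 180.6], [402.1, 215.6], [406.4, 183.9], [321.9, 188.8], [378.3, 197.4]]
```

View pics/w1c.png

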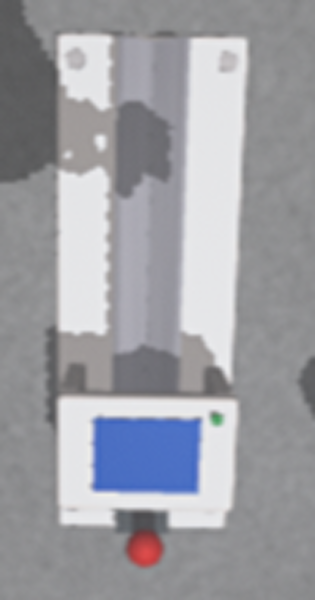

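Crop features (scale 3.15): plate corners (58,35), (248,38), (59,525), (225,527); bridge top corners (58,395), (238,395), (59,510), (233,510). I'll fit the station pose to these.

```bash
cat > fit.py <<'E'
from h import *
from scipy.optimize import least_squares
def tf(q,P):
    r=np.radians(q[2]);R=np.array([[np.cos(r),-np.sin(r)],[np.sin(r),np.cos(r)]])
    return [(*(R@np.array(p[:2])+q[:2]),p[2]) for p in P]
def fit(q0,P,U,cam,c):
    f=lambda q:np.ravel(np.array([proj(cam,p,c) for p in tf(q,P)])-U)
    s=least_squares(f,q0,loss="soft_l1",diff_step=1e-2);return s.x.round(2),np.abs(s.fun).round(1)
E
python3 - <<'E'
from fit import *
import pickle
c=pickle.load(open("w1.pkl","rb"))
P=[(-47.5,130,10),(47.5,130,10),(-47.5,-130,10),(47.5,-130,10),(-42,-35,91),(42,-35,91),(-42,-91,91),(42,-91,91)]
U=np.array([(58,35),(248,38),(59,525),(225,527),(58,395),(238,395),(59,510),(233,510)])/3.155+[279.8,69.8]
q,r=fit([567,-130,-8.],P,U,"w",c);print(q,r)
print("load_mid,stop,mouth",tf(q,[(0,50,50),(0,-100,50),(0,-35,50)]))
E
```

```text
[ 570.17 -128.09   -9.5 ] [0.5 0.9 0.1 0.8 0.  0.1 0.2 0.3 0.5 0.2 0.8 0.7 0.6 0.1 0.5 0.9]
load_mid,stop,mouth [(np.float64(578.4223802930338), np.float64(-78.77571992313844), 50), (np.float64(553.6652394139322), np.float64(-226.71856015372316), 50), (np.float64(564.3933337948763), np.float64(-162.60999605380312), 50)]
```

Request:
{"name": "jog_arm", "arguments": {"commands": [[[-0.02, 0.06, 0.0], 0.9], [[-0.08, 0.31, -0.1], 1.8], [[-0.08, 0.31, -0.1], 1.8], [[-0.08, 0.31, -0.1], 1.8], [[-0.08, 0.31, -0.1], 1.8], [[-0.08, 0.31, -0.1], 1.8], [[-0.08, 0.31, -0.1], 1.8], [[-0.08, 0.31, -0.1], 1.8], [[-0.08, 0.31, -0.1], 1.8], [[-0.08, 0.31, -0.1], 1.8]]}}

```text
time: 3.5
tcp_pos: [481.1, 173.9, 251.8]
tool_rot: [179.9, 0.0, 99.4]
wrist_force: [-0.4, -0.3, 0.1]
finger_gap: 85.4
finger_force: 0.0
```

```bash
python3 look.py w2 tube tray tube_cap
```

```text
3.5 [481.12241448 173.91817261 251.79799463] [1.79942417e+02 4.85659243e-03 9.93708630e+01] 85.40206866480464 [-0.43264175 -0.34369214  0.0661555 ]
cam [470.3139345  239.40519156 393.95729727] [ 0.04484924 -0.2601351  -0.96453008]
tube 0.93 [315.3, 77.2, 30.3, 99.5] [array([330.6, 125.5]), array([99.2, 30.3]), np.float64(89.1)]
tube 0.79 [166.7, 77.0, 74.9, 93.2] [array([202.7, 122. ]), array([98.6, 28.2]), np.float64(57.8)]
tray 0.74 [292.3, 53.3, 74.4, 124.1] [array([329.5, 115.5]), array([127.,  75.]), np.float64(90.0)]
tube_cap 0.95 [166.9, 81.0, 71.5, 88.6] [array([202.8, 121.8]), array([99.5, 28.7]), np.float64(57.8)]
tube_cap 0.9 [314.7, 77.4, 32.4, 96.4] [array([330.5, 125.5]), array([99., 29.]), np.float64(90.0)]
```

View pics/w2.png

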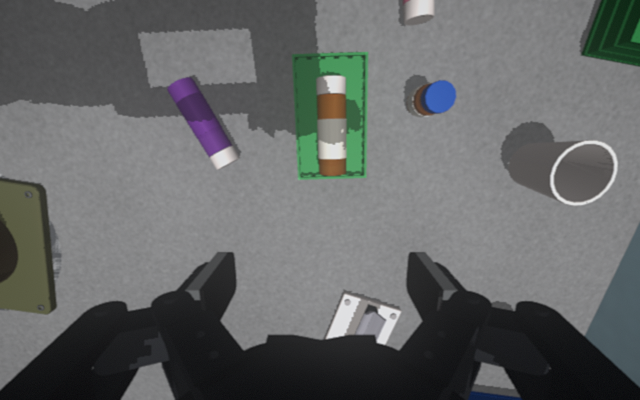

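The tube lies in the tray, white cap at the top (331,75), brown base at the bottom (332,176). The tray spans (295–367, 54–179).

Run:
```python
from h import *
import pickle
c=pickle.load(open("w2.pkl","rb"))
a=ray("w",331.5,75.5,57,c);b=ray("w",332,176,57,c)
print(a,b,np.linalg.norm(a-b),(a+b)/2,"yaw",np.degrees(np.arctan2(*(a-b)[1::-1])))
e=[ray("w",u,130,40,c) for u in(317,346.5)];print(e,np.linalg.norm(e[0]-e[1]))
k=[ray("w",u,v,20,c) for u,v in((293.5,54),(367,53),(299,179),(366,177.5))];print(k,np.mean(k,0))
```

```text
[473.1 296.6  57. ] [492.6 188.7  57. ] 109.64789099658965 [482.85 242.65  57.  ] yaw 100.24408744645864
[array([466.5, 237.6,  40. ]), array([501.3, 243.4,  40. ])] 35.28002267572969
[array([425.2, 318.5,  20. ]), array([510.6, 333.8,  20. ]), array([452.9, 172.1,  20. ]), array([539.6, 188.4,  20. ])] [482.075 253.2    20.   ]
```

Length 109.6 mm, width 35 and yaw 100.2° all agree with the sizes given. Descending to grasp with the axis near the finger tips, so they later clear the groove flanks.

Request:
{"name": "jog_arm", "arguments": {"commands": [[[0.0025, 0.06, -0.02], 0.08], [[0.0025, 0.0675, -0.07], 0.08], [[0.0025, 0.0675, -0.12], 0.08], [[0.0025, 0.0675, -0.16], 0.08], [[0.0025, 0.0675, -0.19], 0.08], [[0.0025, 0.0675, -0.21], 0.08], [[0.0025, 0.0675, -0.22], 0.08], [[0.0025, 0.0675, -0.22], 0.08], [[0.0025, 0.0675, -0.22], 0.08]]}}

```text
time: 4.82
tcp_pos: [483.8, 242.7, 32.1]
tool_rot: [179.9, -0.0, 100.3]
wrist_force: [0.0, -0.4, 0.7]
finger_gap: 85.3
finger_force: 0.0
```

Request:
{"name": "jog_arm", "arguments": {"commands": [[[0, 0, 0], 0], [[0, 0, 0], 0], [[0, 0, 0], 0], [[0, 0, 0], 0], [[0, 0, 0], 0], [[0, 0, 0], 0], [[0, 0, 0], 0], [[0, 0, 0], 0]], "hand": -1, "force": 30}}

```text
time: 5.82
tcp_pos: [482.8, 242.4, 31.8]
tool_rot: [-180.0, -0.0, 100.3]
wrist_force: [-2.1, -0.2, 6.1]
finger_gap: 33.1
finger_force: 29.4
```

Request:
{"name": "jog_arm", "arguments": {"commands": [[[0, 0, 0.02], 0], [[0, 0, 0.06], 0], [[0.01, -0.03, 0.11], -0.2], [[0.025, -0.08, 0.12], -0.6], [[0.042, -0.14, 0.12], -1.0], [[0.058, -0.195, 0.12], -1.4], [[0.075, -0.25, 0.12], -1.8], [[0.09, -0.3, 0.12], -1.95], [[0.0955, -0.3215, 0.12], -1.95], [[0.0955, -0.3215, 0.12], -1.95]]}}

```text
time: 7.08
tcp_pos: [578.4, -80.2, 150.8]
tool_rot: [-180.0, -0.0, 80.6]
wrist_force: [0.0, -0.5, -1.2]
finger_gap: 33.0
finger_force: 30.2
```

```bash
python3 look.py w3 station
python3 - <<'E'
from fit import *
P=[(47.5,130,10),(-47.5,130,10),(-47.5,-130,10),(47.5,-130,10)]
U=np.array([(420,86),(407,154),(596,187),(606,117)])/2.053+[119.8,129.8]
print(fit([570,-128,-9],P,U,"top",None))
E
```

```text
7.075 [578.43497493 -80.18660253 150.81406134] [-1.79955351e+02 -2.16595214e-02  8.06421151e+01] 33.02516508599016 [ 0.03867682 -0.50334537 -1.21934224]
cam [589.81617225 -14.77660271 293.01104491] [-0.04338593 -0.25976117 -0.96469778]
station 0.75 [272.4, 113.2, 99.7, 223.7] [array([320., 224.]), array([222.,  98.]), np.float64(90.0)]
(array([ 568.37, -132.23,   -9.23]), array([0.7, 0.3, 0. , 0.2, 0.2, 0.2, 0.5, 0.3]))
```

View pics/w3.png

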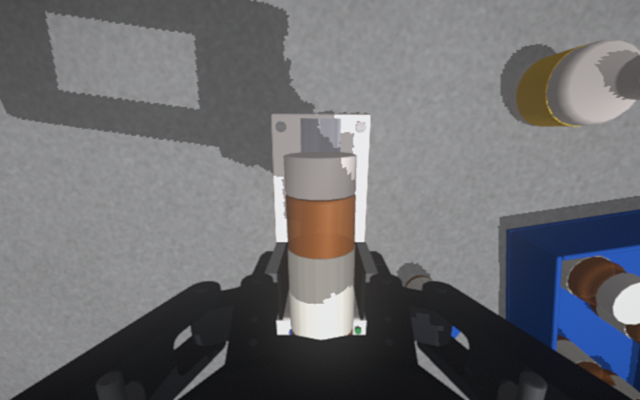

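The held tube is in view with the cap at the top (320,155–195). Behind it are the plate end corners (271.5,114) and (369,114), and groove edges at about 301 and 341.

Run:
```python
from fit import *
import pickle
c=pickle.load(open("w3.pkl","rb"))
A,B=ray("w",271.5,114,10,c),ray("w",369.5,114,10,c);print(A,B,np.linalg.norm(A-B))
g=[ray("w",u,119,40,c) for u in(301,341)];print(g)
m=(A+B)/2
for yaw in(-9.2,-9.5):
  r=np.radians(yaw);d=np.array([-np.sin(r),np.cos(r)]);print(yaw,"origin",m[:2]-130*d,"load",m[:2]-80*d,"stop",m[:2]-230*d)
print("tube cap",ray("w",320,153,168,c))
```

```text
[546.    6.4  10. ] [637.   -8.6  10. ] 92.22797840135064
[array([574.4,  -3.8,  40. ]), array([607.7,  -9.3,  40. ])]
-9.2 origin [ 570.7154456  -129.42771446] load [578.70950498 -80.07090121] stop [ 554.72732683 -228.14134097]
-9.5 origin [ 570.04381124 -129.3171282 ] load [578.29619153 -80.00284812] stop [ 553.53905065 -227.94568835]
tube cap [587.7 -24.4 168. ]
```

Request:
{"name": "jog_arm", "arguments": {"commands": [[[0, 0, -0.03], 0], [[0, 0, -0.06], 0], [[0, 0, -0.08], 0], [[0, 0, -0.095], 0], [[0, 0, -0.102], 0], [[0, 0, -0.105], 0], [[0, 0, -0.106], 0], [[0, 0, -0.107], 0], [[0, 0, -0.107], 0]]}}

```text
time: 8.3
tcp_pos: [578.7, -79.3, 44.6]
tool_rot: [180.0, 0.0, 80.8]
wrist_force: [-0.5, -0.1, -1.7]
finger_gap: 32.6
finger_force: 30.2
```

Request:
{"name": "jog_arm", "arguments": {"commands": [[[0, 0, -0.001], 0], [[0, 0, -0.002], 0], [[0, 0, -0.002], 0]]}}

```text
time: 8.68
tcp_pos: [578.3, -79.1, 42.7]
tool_rot: [-180.0, 0.0, 80.8]
wrist_force: [-2.0, -0.4, 3.0]
finger_gap: 32.6
finger_force: 30.5
```

Request:
{"name": "jog_arm", "arguments": {"commands": [[[0, 0, -0.0005], 0], [[0, 0, -0.001], 0], [[0, 0, -0.001], 0]]}}

```text
time: 9.05
tcp_pos: [578.4, -79.1, 42.7]
tool_rot: [180.0, 0.0, 80.8]
wrist_force: [-3.5, 0.6, 10.6]
finger_gap: 32.6
finger_force: 31.3
```

Firm contact at the expected height, so the tube is seated. Releasing.

Request:
{"name": "jog_arm", "arguments": {"commands": [[[0, 0, 0], 0], [[0, 0, 0], 0], [[0, 0, 0], 0], [[0, 0, 0], 0], [[0, 0, 0.002], 0], [[0, 0, 0.03], 0], [[0, 0, 0.08], 0], [[0.01, 0.05, 0.11], 0], [[0.016, 0.1, 0.11], 0], [[0.016, 0.1, 0.11], 0]], "hand": 1}}

```text
time: 10.3
tcp_pos: [595.0, 24.1, 152.2]
tool_rot: [179.9, -0.1, 81.0]
wrist_force: [0.3, -0.4, -0.3]
finger_gap: 85.1
finger_force: 0.0
```

```bash
python3 look.py w4 tube
python3 - <<'E'
from h import *
cv2.imwrite("pics/top4.png",cv2.resize(eyes.get_image("top")[140:250,300:430],(780,660))[:600])
cv2.imwrite("pics/w4c.png",cv2.imread("pics/w4.png")[:, 160:480])
E
```

```text
10.3 [594.9892444   24.1080319  152.16724064] [ 1.79912512e+02 -7.56580241e-02  8.10052461e+01] 85.06134946740319 [ 0.27652646 -0.44425428 -0.26877346]
cam [605.58346493  89.53431364 294.4172708 ] [-0.03941856 -0.2594735  -0.96494543]
tube 0.88 [0.0, 24.2, 52.9, 65.6] [array([14.8, 61.7]), array([71.3, 39.6]), np.float64(40.3)]
tube 0.85 [299.4, 251.4, 37.4, 86.6] [array([320. , 295.5]), array([87., 36.]), np.float64(90.0)]
```

View pics/w4.png

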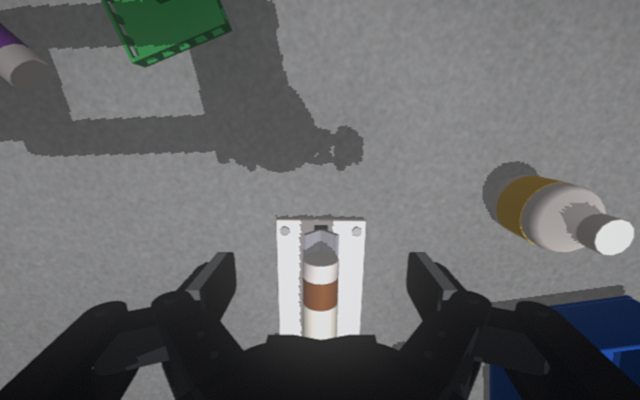

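The tube lies centred in the groove, with the cap's upper edge at (320,265) and the base side under the gripper view. Now shut the fingers and lower them behind the cap.

Request:
{"name": "jog_arm", "arguments": {"commands": [[[0, 0, 0], 0], [[0, 0, 0], 0], [[0, 0, 0], 0], [[0, 0, 0], 0], [[0, 0, -0.03], 0], [[0, 0, -0.06], 0], [[0, 0, -0.085], 0], [[0, 0, -0.1], 0], [[0, 0, -0.105], 0], [[0, 0, -0.105], 0]], "hand": -1}}

```text
time: 11.7
tcp_pos: [594.8, 20.9, 46.5]
tool_rot: [180.0, -0.0, 80.8]
wrist_force: [0.5, 0.9, 0.6]
finger_gap: -0.3
finger_force: 0.0
```

Run:
```python
from h import *
import pickle
c=pickle.load(open("w4.pkl","rb"))
print(ray("w",320,265,67,c),ray("w",303,285,50,c),ray("w",337,285,50,c))
s=arm.state();print(s["time"],s["tcp_pos"],s["wrist_force"],s["finger_gap"])
```

```text
[587.4 -22.9  67. ] [566.7 -49.4  50. ] [598.7 -54.5  50. ]
11.7 [594.80150015  20.88238444  46.52414439] [0.53197798 0.85267754 0.64823242] -0.2803038412915263
```

Request:
{"name": "jog_arm", "arguments": {"commands": [[[-0.0013, -0.0079, 0], 0], [[-0.0026, -0.0158, 0], 0], [[-0.0039, -0.0237, 0], 0], [[-0.0047, -0.0286, 0], 0], [[-0.0053, -0.0326, 0], 0], [[-0.006, -0.0365, 0], 0], [[-0.0066, -0.0405, 0], 0], [[-0.0073, -0.0444, 0], 0], [[-0.0079, -0.0484, 0], 0], [[-0.0086, -0.0523, 0], 0]]}}

```text
time: 12.95
tcp_pos: [585.8, -31.5, 46.3]
tool_rot: [-180.0, -0.0, 80.8]
wrist_force: [-0.3, 2.1, 1.3]
finger_gap: -0.2
finger_force: 0.9
```

Request:
{"name": "jog_arm", "arguments": {"commands": [[[-0.0006, -0.004, 0], 0], [[-0.0013, -0.0079, 0], 0], [[-0.0019, -0.0118, 0], 0], [[-0.0026, -0.0158, 0], 0], [[-0.0032, -0.0197, 0], 0], [[-0.0039, -0.0237, 0], 0], [[-0.0045, -0.0276, 0], 0], [[-0.0052, -0.0316, 0], 0], [[-0.0058, -0.0355, 0], 0], [[-0.0065, -0.0395, 0], 0]]}}

```text
time: 14.2
tcp_pos: [579.3, -71.3, 46.2]
tool_rot: [-180.0, 0.0, 80.8]
wrist_force: [0.1, 2.3, 0.1]
finger_gap: -0.2
finger_force: 0.7
```

```bash
python3 look.py w5 tube
```

```text
14.2 [579.28146044 -71.25225167  46.23070044] [-1.79994268e+02  8.93799908e-03  8.07771219e+01] -0.2319548027012096 [0.11642229 2.25468868 0.07024016]
cam [590.41964246  -5.72065865 188.39148603] [-0.0422143  -0.26047172 -0.96455816]
tube 0.6 [314.2, 319.6, 11.6, 20.6] [array([320.5, 328.5]), array([19.,  9.]), np.float64(90.0)]
tube 0.19 [241.9, 119.3, 157.1, 166.5] [array([320.5, 203.5]), array([167., 155.]), np.float64(90.0)]
```

View pics/w5.png

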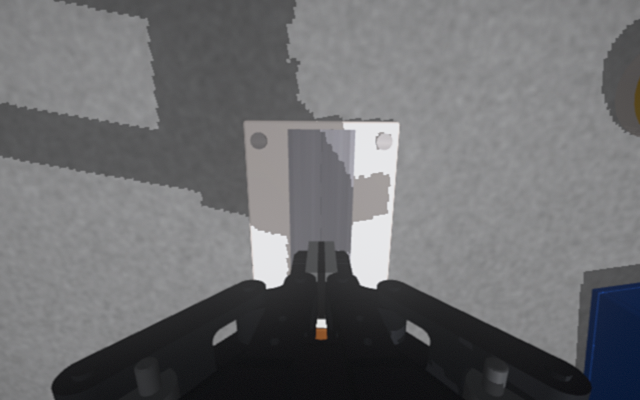

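The fingers are on the groove line (320,245–290) and a sliver of cap and tube shows ahead of them at (320,329). About 37 mm remain.

Request:
{"name": "jog_arm", "arguments": {"commands": [[[-0.0006, -0.004, 0], 0], [[-0.0013, -0.0079, 0], 0], [[-0.0019, -0.0118, 0], 0], [[-0.0026, -0.0158, 0], 0], [[-0.0032, -0.0197, 0], 0], [[-0.0039, -0.0237, 0], 0], [[-0.0044, -0.0266, 0], 0], [[-0.0047, -0.0286, 0], 0], [[-0.0048, -0.0296, 0], 0], [[-0.0048, -0.0296, 0], 0]]}}

```text
time: 15.55
tcp_pos: [574.5, -100.6, 46.3]
tool_rot: [-180.0, 0.0, 80.8]
wrist_force: [0.1, 0.1, -0.0]
finger_gap: -0.1
finger_force: 0.0
```

Request:
{"name": "jog_arm", "arguments": {"commands": [[[-0.0002, -0.001, 0], 0], [[-0.0003, -0.002, 0], 0], [[-0.0005, -0.003, 0], 0], [[-0.0006, -0.0035, 0], 0], [[-0.0006, -0.0035, 0], 0]]}}

```text
time: 16.18
tcp_pos: [573.9, -104.0, 46.3]
tool_rot: [-180.0, 0.0, 80.8]
wrist_force: [-0.5, 1.0, -0.1]
finger_gap: -0.0
finger_force: 0.4
```

Request:
{"name": "jog_arm", "arguments": {"commands": [[[-0.0002, -0.001, 0], 0], [[-0.0003, -0.002, 0], 0], [[-0.0005, -0.003, 0], 0], [[-0.0005, -0.003, 0], 0]]}}

```text
time: 16.68
tcp_pos: [573.4, -107.2, 46.3]
tool_rot: [-180.0, 0.0, 80.8]
wrist_force: [0.3, 0.5, 0.2]
finger_gap: 0.2
finger_force: 0.3
```

Request:
{"name": "jog_arm", "arguments": {"commands": [[[-0.0002, -0.001, 0], 0], [[-0.0003, -0.002, 0], 0], [[-0.0003, -0.002, 0], 0]]}}

```text
time: 17.05
tcp_pos: [573.2, -108.6, 46.3]
tool_rot: [-180.0, -0.0, 80.8]
wrist_force: [-0.1, 2.8, 0.5]
finger_gap: -0.0
finger_force: 1.7
```

Request:
{"name": "jog_arm", "arguments": {"commands": [[[-0.0001, -0.0005, 0], 0], [[-0.0002, -0.001, 0], 0], [[-0.0002, -0.001, 0], 0], [[-0.0002, -0.001, 0], 0]]}}

```text
time: 17.55
tcp_pos: [573.1, -109.4, 46.3]
tool_rot: [-180.0, -0.1, 80.8]
wrist_force: [0.2, 5.1, 0.9]
finger_gap: -0.2
finger_force: 2.7
```

Request:
{"name": "jog_arm", "arguments": {"commands": [[[-0.0001, -0.0005, 0], 0], [[-0.0002, -0.001, 0], 0], [[-0.0002, -0.001, 0], 0], [[-0.0002, -0.001, 0], 0]]}}

```text
time: 18.05
tcp_pos: [573.0, -109.9, 46.3]
tool_rot: [180.0, -0.1, 80.8]
wrist_force: [0.5, 6.7, 0.6]
finger_gap: -0.0
finger_force: 3.4
```

The force rises about 3 N per mm at the expected position, so the base is on the buffered pin. Backing off slowly so the pin returns, then up and clear.

Request:
{"name": "jog_arm", "arguments": {"commands": [[[0.0001, 0.0005, 0], 0], [[0.0002, 0.001, 0], 0], [[0.0003, 0.0015, 0], 0], [[0.0003, 0.002, 0], 0], [[0.0004, 0.0025, 0], 0], [[0.0005, 0.003, 0], 0], [[0.0007, 0.004, 0], 0], [[0.001, 0.006, 0], 0], [[0.0016, 0.01, 0], 0], [[0.0032, 0.02, 0], 0]]}}

```text
time: 19.3
tcp_pos: [576.0, -90.9, 46.3]
tool_rot: [180.0, 0.0, 80.7]
wrist_force: [0.3, -0.2, 0.4]
finger_gap: -0.2
finger_force: 0.0
```

Request:
{"name": "jog_arm", "arguments": {"commands": [[[0.0032, 0.02, 0.01], 0], [[0.006, 0.04, 0.05], 0], [[0.01, 0.07, 0.1], 0], [[0.01, 0.1, 0.14], 0], [[0.01, 0.13, 0.18], 0], [[0.01, 0.13, 0.2], 0], [[0.01, 0.13, 0.2], 0], [[0.01, 0.13, 0.2], 0]]}}

```text
time: 20.3
tcp_pos: [585.1, 39.6, 245.6]
tool_rot: [-179.9, 0.0, 80.8]
wrist_force: [-0.2, 0.2, 0.1]
finger_gap: 0.2
finger_force: 0.0
```

```bash
python3 look.py w6 tube
python3 - <<'E'
from h import *
s=eyes.get_image("side")[120:225,270:390];t=eyes.get_image("top")[150:230,300:430]
w=cv2.imread("pics/w6.png")[150:,200:440]
a=cv2.resize(s,(340,298));b=cv2.resize(t,(340,209))
cv2.imwrite("pics/fin.png",np.hstack([np.vstack([a,b]),cv2.resize(w,(480,507))[:507]])[:600,:800])
E
```

```text
20.3 [585.14392107  39.55685689 245.55807977] [-1.79916839e+02  1.20717677e-02  8.08029886e+01] 0.16593937690833432 [-0.18535192  0.23423058  0.13249837]
cam [596.43374874 105.06168885 387.74105577] [-0.04335819 -0.26031492 -0.96454974]
tube 0.86 [23.5, 18.7, 112.0, 93.7] [array([75.8, 65.1]), array([127.7,  31.9]), np.float64(41.1)]
tube 0.47 [313.7, 319.4, 14.1, 17.8] [array([321. , 328.5]), array([21., 10.]), np.float64(90.0)]
```

View pics/fin.png

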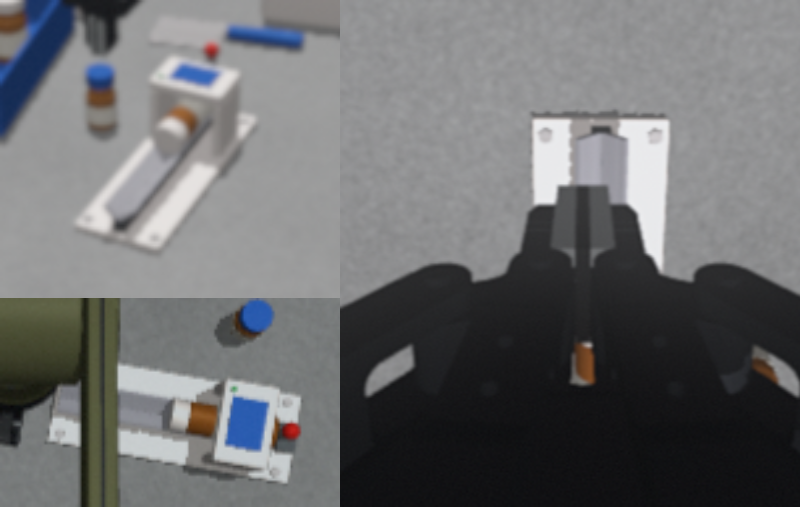

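The side view (top left) and top view (bottom left) show the tube in the groove under the bridge. About 45 mm of the cap end sticks out, the base reaches the red-ball pin, and the arm is clear. Handing in.

```bash
python3 -c "
from cell import arm
print(arm.close_job())"
```

```text
the job is handed in; nothing more can be done
None
```

The amber tube lies in the reader's V-groove under the bridge with its base against the stop pin, nothing else was touched, and the job was handed in after about 20 s of the 58 s allowed.

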